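# Open the controller and move its module to the test cradle

### The job

Loosen both captive thumbscrews of the controller's blue cover, then lift the cover off and lay it, handle up, in the middle of the green mat. Take out the grey block that stands in front, stand it upright on the bare bench beside the controller, then take out the orange module behind it and stand it fully down in the slot of the test cradle; its grip has to be changed on the way, because the cradle leaves free the two faces that the controller hides. Set everything down gently, drop nothing, and leave the other things on the bench where they are.

Things in the scene. Friction and masses are not known exactly. Their poses are not given: they have to be found in the camera images.
- chassis: White controller housing, fixed, 138 x 218 x 76 mm; origin at the centre of its underside, x to its rear. Cover seat at z = 70 in a lip up to z = 76, 2 mm clear. Inner floor z = 10. Rear (x -13 to 61): pocket y -30 to 30 between fixed units 68 mm high; module stands at x = 7, y = 0, finger space behind it (x 27 to 61). Front (x -61 to -13): free for y -65 to 65; block at x = -32
- cover: Blue cover plate 128 x 204 x 4 mm, loose, 0.4 kg; origin at the centre of its underside, axes as the chassis at the start. Bridge handle over its centre: bar 12 mm thick (x), 86 mm long (y), z 24 to 36. It rises only 3 mm until both screws are loosened, then lifts straight up, screws in it. They and a fixed pin stick out 14 mm below: on the mat its underside stays 14 mm over the mat
- screw_a (a joint): Turn of thumbscrew A: 0 = tight; it is loosened by turning counter-clockwise seen from above (positive) to its stop at 1.6 rad; from about 1.3 rad on it is free of the housing. Friction 0.04 N m; it stays where it is left
- screw_b (a joint): Turn of thumbscrew B: 0 = tight; it is loosened by turning counter-clockwise seen from above (positive) to its stop at 1.6 rad; from about 1.3 rad on it is free of the housing. Friction 0.04 N m; it stays where it is left
- screw_a_grip (a point): Grip point on the axis of thumbscrew A, 20 mm above the cover's underside, at x = -42, y = 82 mm of the cover. Black wing 10 mm thick, 30 mm long, 9 to 30 mm above the cover's underside, on a brass disc 26 mm across (4 to 9 mm). The wing lies along this point's y, which is the cover's y turned counter-clockwise by the joint value
- screw_b_grip (a point): Grip point on the axis of thumbscrew B, 20 mm above the cover's underside, at x = 0, y = -82 mm of the cover. Black wing 10 mm thick, 30 mm long, 9 to 30 mm above the cover's underside, on a brass disc 26 mm across (4 to 9 mm). The wing lies along this point's y, which is the cover's y turned counter-clockwise by the joint value
- block: Grey block with a yellow patch on top, 34 x 48 x 52 mm (x, y, z), about 0.2 kg, loose; origin at the centre of its underside, axes as the chassis at the start. It stands in the housing 2 mm in front of the module; its y faces are free for the fingers
- module: Orange module, 40 x 56 x 55 mm (x, y, z), about 0.2 kg, loose; origin at the centre of its underside. In the housing its y faces stand 2 mm from the pocket's sides, so it can be gripped only across x, once the block is out; in the cradle only across y
- cradle: Test cradle, fixed: dark base 82 x 64 x 10 mm with two aluminium cheeks, each 12 mm thick (x), 40 mm long (y), from z = 10 to 60; between them a slot 46 mm wide along x (x from -23 to 23), open at both y ends. Origin at the centre of its underside. The module stands in it on z = 10, centred, its x along the cradle's x, either way round
- mat: Green mat for the cover, fixed flat on the bench, 170 x 250 x 2 mm (x, y, z); origin at the centre of its underside. Cradle and mat lie on either side of the housing and may swap sides
- solvent: Bystander: clear bottle with orange label, 48 mm across, 125 mm high; origin at the centre of its underside
- spool: Bystander: blue spool standing on its flange, 52 mm across, 40 mm high; origin at the centre of its underside
- carton: Bystander: cardboard box 60 x 85 x 50 mm; origin at the centre of its underside
- jar: Bystander: glass jar with black lid, 52 mm across, 62 mm high; origin at the centre of its underside
- driver: Bystander: red screwdriver lying along its x, 160 mm long, about 30 mm thick at most; origin near its middle
- tray: Bystander: red open parts tray 70 x 100 x 30 mm; origin at the centre of its underside
- tape: Bystander: yellow roll of tape lying flat, 76 mm across, 24 mm high; origin at the centre of its underside
Not all that is in view belongs to the job. Leave any red look-alike of the cradle alone. There is more than one size of the cover; the job needs the smaller.

How it is judged:
On the way, in this order (a step that is already met when the one before it is completed fails the run):
1. both thumbscrews are loosened (beyond 1.3 rad) with the cover still on the housing (value of joint each of screw_a, screw_b above 1.3 rad and distance between cover and chassis below 0.076 m), for 0.1 s.
2. the cover lies handle up on the mat (horizontal distance between cover and mat below 0.06 m and angle between cover's own z axis and vertical below 0.08 rad and height (world z) of cover between 0.008 and 0.026 m), for 0.2 s.
3. the block stands upright on the bench, out of the housing (height (world z) of block below 0.008 m and angle between block's own z axis and vertical below 0.1 rad and horizontal distance between block and chassis above 0.09 m), for 0.2 s.
At the end, for the whole second after the job is handed in: Module upright on the base of the cradle's slot (14 mm along, 6 mm across, 4 mm up, 0.15 rad); cover handle up on the mat, centres within 60 mm; block upright on the bench, 90 mm or more from the housing's centre; all released and at rest (all of step 2 and all of step 3 and x of module in the frame of cradle between -0.006 and 0.006 m and y of module in the frame of cradle between -0.014 and 0.014 m and z of module in the frame of cradle below 0.014 m and angle between the x axis of module and the x axis of cradle, either way round below 0.15 rad and angle between module's own z axis and vertical below 0.08 rad and linear speed of each of module, cover, block below 0.02 m/s and angular speed of each of module, cover, block below 0.2 rad/s and contact force between each of cover, block, module and the fingers below 0.05 N); the robot touches nothing.
It fails at once if a bystander is moved more than 30 mm (distance of any of solvent, spool, carton, jar, driver, tray, tape from where it was at the start of the episode above 0.03 m).
It fails at once if a bystander that stands is tipped (angle between any of solvent, spool, carton, jar's own z axis and vertical above 0.5 rad).
It fails at once if the cover, block or module is dropped (falls free at more than 0.5 m/s) ((linear speed of cover above 0.5 m/s and contact force between cover and the fingers below 0.05 N) or (linear speed of block above 0.5 m/s and contact force between block and the fingers below 0.05 N) or (linear speed of module above 0.5 m/s and contact force between module and the fingers below 0.05 N)).
It also fails if it takes over 72 s, if anything falls off the work surface, if the arm or the gripper's body presses on something with over 40 N, if the wrist force passes 120 N, or if a joint passes its speed limit or range.

### The arm

A 7-joint arm with a two-finger parallel gripper is mounted at the origin on the work surface. World frame = base frame: x ahead of the robot, y to its left, z up, the work surface at z = 0. Lengths are in m, angles in rad, forces in N, time in s.
With the tool pointing down it reaches from about 0.4 to 0.9 m from the base axis. Payload 5.5 kg.
Tool frame: the origin (TCP) lies at the very end of the fingers, on their centre line; the grasp point (between the pads) lies 19 mm behind it; z points along the fingers, y is the direction in which the jaws open and shut (so a half turn about z gives the same grasp; the last joint's range is limited). The gripper opens to 85 mm and grips with 20 to 120 N. Pads are 22 mm wide; open, the fingers measure 114 mm over their backs; the gripper's body (76 mm by 85 mm) begins 54 mm behind the grasp point. The pads swing forward as they close: fully open they stand 13 mm farther back than shut.
Start: joints at [-0.902, 0.501, -0.427, 1.55, 0.221, 1.138, -0.21], TCP at [0.257, 0.597, 0.231] pointing down, gripper open.
Joint ranges: [-2.88, 2.88], [-0.31, 2.03], [-1.54, 1.56], [0.2, 2.42], [-1.41, 4.55], [0.19, 2.02], [-2.57, 2.57]. Speed limits (rad/s): [2.57, 2.57, 3.14, 3.14, 3.14, 3.14, 3.14].

### API

Orientations are given as a unit quaternion [x, y, z, w].
In Python, from workcell import manip, effector, kin, optics gives the robot as it stands. Calls block until the motion is done:
- manip.goto(position, orientation): joint-space move of the TCP to a pose.
- manip.move_linear(position, attitude=None, max_speed=0.15, contact_N=None): straight line of the TCP; attitude=None keeps the orientation; max_speed is the mean speed in m/s. With contact_N (N) it stops when the force on the tool has changed by that much, and returns True; else False.
- manip.movej(angles): joint-space move.
- effector.move_gripper(opening): finger opening in m; the grip force is fixed at half the most; returns when the fingers have stopped.
- manip.dwell(seconds).
- kin.inverse_kinematics(position, orientation): joint angles nearest the present ones, or None.
- manip.get_state(): the state.
- optics.capture(name): name is "scene" or "top" or "wrist"; returns a dict with "color" (384x512x3 uint8, red, green, blue), "range_z" (384x512 float32, m along the optical axis (not along the pixel's ray), 0 where there is no reading), "K" (3x3 intrinsics, pixels), "D" ([k1, k2, p1, p2, k3] as OpenCV has them; the pictures are not rectified), "extrinsics" (4x4, takes a point from world to camera coordinates). Camera axes: x right, y down, z forward; pixel columns grow to the right and rows downward; lengths in m; the calibration is good to about 2 mm. A picture is of the moment at which its call begins.
A pose or a line that the arm cannot do raises manip.PlanningError and nothing moves.
- manip.close_job(): hands the job in, once; it reports no verdict.
The state is a dict: "time_s": time; "qpos": joint angles; "dq": joint speeds; "joint_torque": joint torques, N m; "position": TCP position; "tcp_rot": TCP orientation; "contact_force": force on the tool from outside, world axes, zero at the start; "moment": the same for the moment, N m; "grip_width": finger opening in m.
Only numpy, scipy, OpenCV 4.12 (cv2) and the standard library are available. Lean on these libraries where they do the work, as an engineer would, in place of code of your own. Each camera call takes 0.05 s, during which the arm holds its last target.

## Working session

There is one attempt and no reset: what is moved stays moved. The work goes in short steps, each a Python script; the robot and the scene stay as the last script left them, time stands still between calls to the robot, and variables do not carry over. Pictures are saved under pics/ and viewed, and the job is handed in when it is done.

```bash
ls; mkdir -p pics; python3 - <<'E'
from workcell import manip, effector, kin, optics
import cv2,numpy as np
print(manip.get_state())
for n in ["scene","top","wrist"]:
    c=optics.capture(n); cv2.imwrite(f"pics/{n}0.png",c["color"][:,:,::-1]); np.savez(f"{n}0.npz",**c)
    print(n,c["K"],c["D"],c["extrinsics"])
E
```

```text
pics
{'time_s': 0.0, 'qpos': array([-0.90182425,  0.5018502 , -0.42680219,  1.55148959,  0.22079654,
        1.13825009, -0.21027681]), 'dq': array([-0.00073326,  0.00015234, -0.00031924, -0.00154358, -0.00157047,
       -0.00109438, -0.00076532]), 'joint_torque': array([ 3.77867846e-04, -5.69509006e+01, -5.81615567e+00, -2.80938631e+01,
        1.05720395e-02,  1.20333073e-02,  1.62877490e-05]), 'position': array([0.25632654, 0.59656371, 0.23024234]), 'tcp_rot': array([ 2.01450829e-01,  9.79498148e-01, -9.41197572e-04, -2.34856988e-04]), 'contact_force': array([-0.18013725, -0.34755231, -0.52898544]), 'moment': array([-0.02442135, -0.02134914, -0.00650288]), 'grip_width': 0.08539109833845578}
scene [[408.59956752   0.         253.79912868]
 [  0.         408.59956752 179.55075997]
 [  0.           0.           1.        ]] [0.00094367 0.         0.         0.         0.        ] [[ 0.47278977  0.88091546 -0.021396   -0.22684304]
 [ 0.59556426 -0.33734819 -0.72904006 -0.23324116]
 [-0.64944056  0.33193999 -0.68413654  1.54288358]
 [ 0.          0.          0.          1.        ]]
to
[... 159 characters left out ...]
        0.          0.        ] [[-2.21958960e-02 -9.99744149e-01 -4.35648948e-03 -1.47578634e-04]
 [-9.97044832e-01  2.24561049e-02 -7.34665046e-02  4.84066941e-01]
 [ 7.35455379e-02  2.71296043e-03 -9.97288170e-01  1.65024507e+00]
 [ 0.00000000e+00  0.00000000e+00  0.00000000e+00  1.00000000e+00]]
wrist [[333.32520733   0.         249.77681847]
 [  0.         333.32520733 189.5935973 ]
 [  0.           0.           1.        ]] [-0.00331328  0.          0.          0.          0.        ] [[ 0.39485129  0.91874448 -0.00101869 -0.64851416]
 [ 0.88485669 -0.37998841  0.26951335 -0.03438077]
 [ 0.24722681 -0.10731909 -0.96299612  0.37844308]
 [ 0.          0.          0.          1.        ]]
```

View pics/scene0.png

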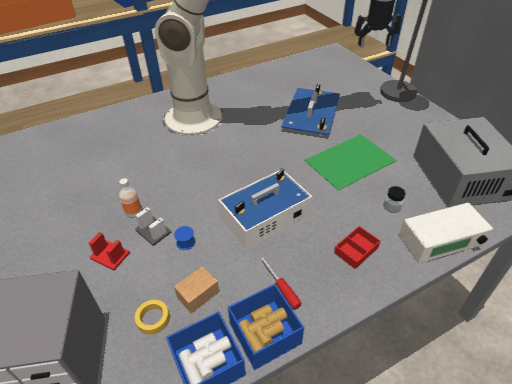

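View pics/top0.png

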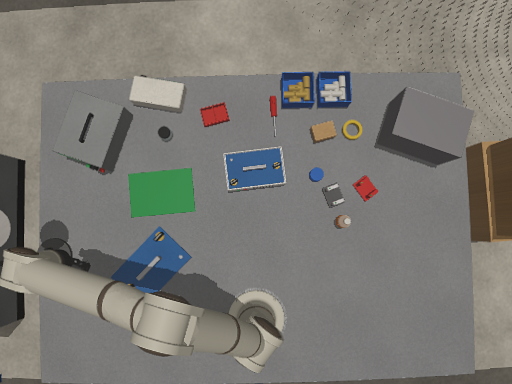

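View pics/wrist0.png

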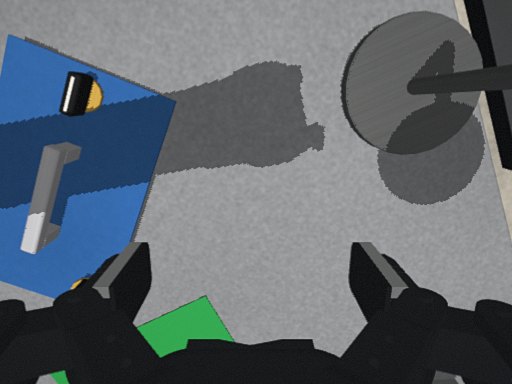

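The top view shows the controller at (255,168) with its blue cover, the green mat at (162,192), the grey cradle at (334,195) with its red look-alike at (366,188), and the oversized cover at (150,262). Next I'll zoom in and locate each one.

```bash
cat > h.py <<'E'
import numpy as np,cv2
def ray(c,uv,z):
    """pixel(s)->world points on plane z"""
    uv=np.asarray(uv,float).reshape(-1,1,2)
    n=cv2.undistortPoints(uv,c["K"],c["D"]).reshape(-1,2)
    T=c["extrinsics"];R=T[:3,:3];o=-R.T@T[:3,3]
    d=np.c_[n,np.ones(len(n))]@R
    s=(z-o[2])/d[:,2]
    return o+s[:,None]*d
def proj(c,P):
    P=np.asarray(P,float).reshape(-1,3);T=c["extrinsics"]
    return cv2.projectPoints(P,cv2.Rodrigues(T[:3,:3])[0],T[:3,3],c["K"],np.asarray(c["D"]))[0].reshape(-1,2)
def cloud(c):
    r=c["range_z"];v,u=np.mgrid[:r.shape[0],:r.shape[1]]
    n=cv2.undistortPoints(np.stack([u,v],-1).reshape(-1,1,2).astype(float),c["K"],c["D"]).reshape(-1,2)
    p=np.c_[n,np.ones(len(n))]*r.reshape(-1,1)
    T=c["extrinsics"];w=(p-T[:3,3])@T[:3,:3]
    w[r.ravel()<=0]=np.nan
    return w.reshape(*r.shape,3)
E
python3 - <<'E'
from h import *
for n,(x0,y0,x1,y1) in dict(top=(210,135,390,240),scene=(90,150,320,270)).items():
    c=np.load(n+"0.npz");im=c["color"][y0:y1,x0:x1,::-1]
    s=min(800/(x1-x0),600/(y1-y0));cv2.imwrite(f"pics/{n}_z.png",cv2.resize(im,None,fx=s,fy=s,interpolation=cv2.INTER_CUBIC));print(s)
c=np.load("top0.npz");w=cloud(c)
hsv=cv2.cvtColor(c["color"],cv2.COLOR_RGB2HSV)
g=cv2.inRange(hsv,(45,100,50),(80,255,255));b=cv2.inRange(hsv,(100,150,60),(125,255,255))
for nm,m in (("green",g),("blue",b)):
    cs,_=cv2.findContours(m,cv2.RETR_EXTERNAL,cv2.CHAIN_APPROX_NONE)
    for k in cs:
        if cv2.contourArea(k)<60: continue
        z=np.zeros_like(m);cv2.drawContours(z,[k],-1,255,-1);h=np.nanmedian(w[z>0][:,2])
        P=ray(c,k.astype(float),h)[:,:2]
        r=cv2.minAreaRect((P*1000).astype(np.float32))
        print(nm,k.reshape(-1,2).mean(0),"h",h,"rect mm",r)
# depth stats
for nm,p in dict(cover=(240,160),cover2=(275,180),bench=(300,220),mat=(162,192),cradle=(334,195)).items(): print(nm,w[p[1],p[0]])
E
```

```text
4.444444444444445
3.4782608695652173
green [161.07211538 192.37980769] h 0.001834626246543671 rect mm ((486.9189758300781, 355.0693359375), (169.7134552001953, 249.5293731689453), 4.1377339363098145)
blue [159.0794702  254.17880795] h 0.02409166658467377 rect mm ((234.99905395507812, 362.40447998046875), (165.1417236328125, 175.3826141357422), 44.43637466430664)
blue [315.97222222 174.30555556] h 0.03998781122331765 rect mm ((540.1732788085938, -241.54290771484375), (45.5811653137207, 45.87812042236328), 88.15373992919922)
blue [252.46723044 166.1987315 ] h 0.07463704908551679 rect mm ((563.4592895507812, -7.320594787597656), (123.90583038330078, 198.4517822265625), 5.678866863250732)
blue [324.53043478  88.83478261] h 0.005451112400834631 rect mm ((885.7783203125, -306.2942810058594), (71.55511474609375, 118.06598663330078), 87.68984985351562)
blue [286.6969697   87.09090909] h 0.0075478610826850015 rect mm ((881.0218505859375, -144.73776245117188), (78.64436340332031, 115.43156433105469), 69.77305603027344)
cover [0.59570241 0.04385683 0.06921136]
cover2 [ 0.51751005 -0.08426821  0.07388652]
bench [ 0.36813384 -0.17992707 -0.00268527]
mat [0.48764621 0.35062785 0.00495087]
cradle [ 0.46092563 -0.31275284  0.00808225]
```

View pics/top_z.png

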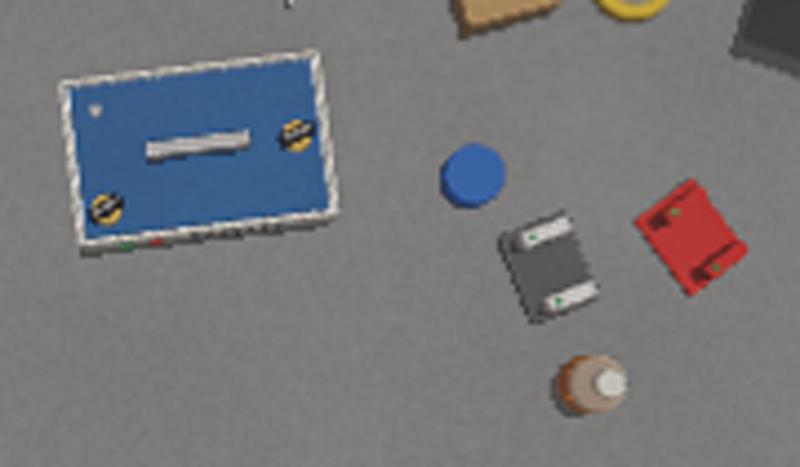

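View pics/scene_z.png

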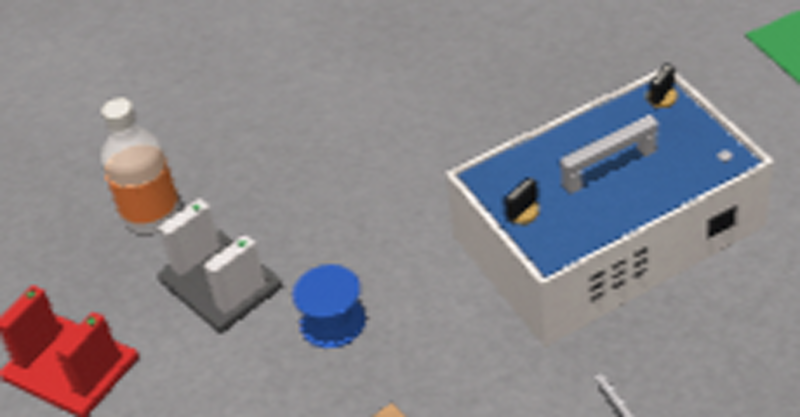

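```bash
cat >> h.py <<'E'
from scipy.spatial.transform import Rotation as Ro
def down(yaw):
    """tool pointing down, tool y axis at world angle yaw"""
    y=np.array([np.cos(yaw),np.sin(yaw),0]);z=np.array([0,0,-1.]);x=np.cross(y,z)
    return Ro.from_matrix(np.c_[x,y,z]).as_quat()
def yaw_of(q):
    y=Ro.from_quat(q).as_matrix()[:,1];return np.arctan2(y[1],y[0])
E
python3 - <<'E'
from h import *
from workcell import manip,kin
s=manip.get_state();c=np.load("wrist0.npz");T=np.eye(4);T[:3,:3]=Ro.from_quat(s["tcp_rot"]).as_matrix();T[:3,3]=s["position"]
print("cam in tool\n",np.round(T[:3,:3].T@(np.linalg.inv(c["extrinsics"])[:3,3]-T[:3,3]),3),np.round(c["extrinsics"][:3,:3]@T[:3,:3],3),yaw_of(s["tcp_rot"]))
t=np.radians(5.68);C=np.array([.5635,-.0073]);R=np.array([[np.cos(t),-np.sin(t)],[np.sin(t),np.cos(t)]])
np.set_printoptions(precision=2,suppress=True)
for nm,p in dict(A=(-42,82),B=(0,-82),H=(0,0),bl=(-130,0)).items():
    w=C+R@np.array(p)/1000;print(nm,w)
    for k in (0,1,-1,2):
        for dz in (0.083,.2):
            print(k*90,dz,kin.inverse_kinematics([*w,dz],down(t+k*np.pi/2)))
# cradle corners
c=np.load("top0.npz")
f=lambda u,v:(210+u/4.4444-.39,135+v/4.4444-.39)
for nm,u,v,z in (("ch1",545,231,.06),("ch2",572,296,.06),("bottlecap",610,384,.125),("bottlebase",578,390,0.02)): print(nm,ray(c,f(u,v),z))
E
```

```text
cam in tool
 [ 0.069 -0.001 -0.143] [[-0.     1.    -0.001]
 [-0.963 -0.    -0.27 ]
 [-0.27   0.     0.963]] 1.1650545107107044
A [0.51 0.07]
0 0.083 [-0.17  0.44 -0.02  2.    0.01  0.7  -0.1 ]
0 0.2 [-0.18  0.27 -0.    1.92  0.    0.95 -0.09]
90 0.083 [ 0.05  0.46 -0.29  2.    0.19  0.71  1.31]
90 0.2 [ 0.03  0.28 -0.26  1.92  0.09  0.95  1.4 ]
-90 0.083 [-0.36  0.45  0.21  2.01 -0.14  0.7  -1.53]
-90 0.2 [-0.37  0.27  0.21  1.93 -0.07  0.95 -1.59]
180 0.083 [-1.11  0.99  1.35  2.03 -1.1   1.15 -2.29]
180 0.2 [-1.17  0.66  1.36  1.95 -0.72  1.15 -2.56]
B [ 0.57 -0.09]
0 0.083 [ 0.02  0.53  0.11  1.86 -0.08  0.76  0.27]
0 0.2 [ 0.    0.37  0.13  1.78 -0.06  0.99  0.26]
90 0.083 [ 0.23  0.53 -0.16  1.85  0.12  0.77  1.68]
90 0.2 [ 0.16  0.37 -0.07  1.78  0.03  0.99  1.75]
-90 0.083 [-0.12  0.54  0.29  1.86 -0.22  0.77 -1.18]
-90 0.2 [-0.12  0.38  0.28  1.79 -0.13  0.99 -1.26]
180 0.083 [-0.75  1.07  1.35  1.88 -1.14  1.23 -2.04]
180 0.2 [-0.78  0.81  1.36  1.81 -0.83  1.26 -2.22]
H [ 0.56 -0.01]
0 0.083 [-0.07  0.51  0.05  1.9  -0.03  0.74  0.09]
0 0.2 [-0.09  0.35  0.07  1.82 -0.03  
[... 179 characters left out ...]
-0.23  0.35  0.24  1.82 -0.1   0.98 -1.42]
180 0.083 [-0.91  1.05  1.35  1.92 -1.13  1.22 -2.17]
180 0.2 [-0.94  0.77  1.36  1.84 -0.81  1.23 -2.37]
bl [ 0.43 -0.02]
0 0.083 [-0.06  0.32  0.05  2.2  -0.03  0.62  0.11]
0 0.2 [-0.08  0.12  0.07  2.11 -0.01  0.91  0.1 ]
90 0.083 [ 0.13  0.33 -0.17  2.19  0.09  0.62  1.57]
90 0.2 [ 0.03  0.12 -0.05  2.11  0.01  0.91  1.65]
-90 0.083 [-0.28  0.33  0.3   2.21 -0.17  0.62 -1.33]
-90 0.2 [-0.26  0.12  0.26  2.12 -0.04  0.91 -1.45]
180 0.083 [-1.03  0.84  1.36  2.23 -1.03  1.01 -2.08]
180 0.2 [-1.2   0.59  1.55  2.14 -0.67  1.1  -2.35]
ch1 [[ 0.49 -0.3   0.06]]
ch2 [[ 0.43 -0.32  0.06]]
bottlecap [[ 0.36 -0.33  0.12]]
bottlebase [[ 0.36 -0.33  0.02]]
```

```bash
python3 - <<'E'
from h import *
from workcell import manip,optics,effector
t=np.radians(5.68)
manip.goto([.56,-.035,.32],down(t))
c=optics.capture("wrist"); cv2.imwrite("pics/w1.png",c["color"][:,:,::-1]); np.savez("w1.npz",**c)
c=optics.capture("top"); cv2.imwrite("pics/t1.png",c["color"][:,:,::-1]); np.savez("t1.npz",**c)
s=manip.get_state();print(s["time_s"],s["position"],s["contact_force"],s["grip_width"])
E
```

```text
2.7583 [ 0.56008511 -0.03382268  0.31980951] [1.29397274 0.07517029 0.55273859] 0.0854270660196644
```

View pics/w1.png

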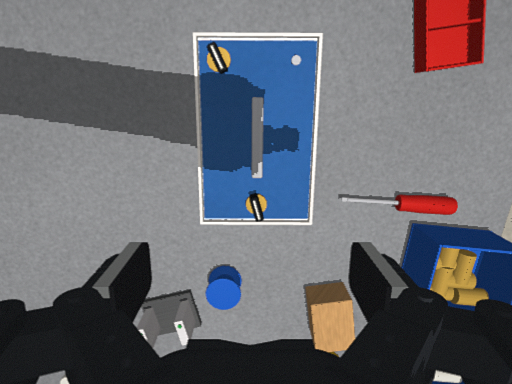

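The wrist view shows the cover centred at about (257,130), screw A at (218,58), screw B at (256,206) and the handle along x=257. Both wings are already turned somewhat counter-clockwise, so I'll measure them.

```bash
python3 - <<'E'
from h import *
c=np.load("w1.npz");w=cloud(c);im=c["color"]
for nm,(x0,y0) in dict(A=(193,33),B=(231,181)).items():
    cv2.imwrite(f"pics/z{nm}.png",cv2.resize(im[y0:y0+50,x0:x0+50,::-1],None,fx=8,fy=8,interpolation=cv2.INTER_NEAREST))
a=cv2.imread("pics/zA.png");b=cv2.imread("pics/zB.png");cv2.imwrite("pics/zAB.png",np.hstack([a,b]))
hsv=cv2.cvtColor(im,cv2.COLOR_RGB2HSV)
b=cv2.inRange(hsv,(100,130,30),(125,255,255));b[:,:180]=0;b[:,330:]=0;b[235:]=0
cs,_=cv2.findContours(b,cv2.RETR_EXTERNAL,cv2.CHAIN_APPROX_NONE);k=max(cs,key=cv2.contourArea)
P=ray(c,k.astype(float),.074)[:,:2];print("cover",cv2.minAreaRect((P*1000).astype(np.float32)))
# chassis outer rim: white
lip=cv2.inRange(hsv,(0,0,150),(180,60,255));lip[:,:185]=0;lip[:,330:]=0;lip[232:]=0
cs,_=cv2.findContours(lip,cv2.RETR_EXTERNAL,cv2.CHAIN_APPROX_NONE);k=max(cs,key=cv2.contourArea)
P=ray(c,k.astype(float),.076)[:,:2];print("lip",cv2.minAreaRect((P*1000).astype(np.float32)))
# heights
m=(b>0);print("cover z med",np.nanmedian(w[m][:,2]))
C=np.array([.563,-.007]);t=np.radians(5.7);R=np.array([[np.cos(t),-np.sin(t)],[np.sin(t),np.cos(t)]])
L=(w[...,:2]-C)@R*1000;z=w[...,2]*1000
print("rim z",np.nanmedian(z[(lip>0)]))
for nm,p in dict(A=(-42,82),B=(0,-82)).items():
    m=(np.hypot(L[...,0]-p[0],L[...,1]-p[1])<22)&(z>92)&(z<112)
    q=L[m];(cx,cy),(ww,hh),an=cv2.minAreaRect(q.astype(np.float32));
    u,s,v=np.linalg.svd(q-q.mean(0),full_matrices=False)
    print(nm,m.sum(),(cx,cy),(ww,hh),an,"mean",q.mean(0),"medz",np.median(z[m]),"pca dir",v[0],"angle from y",np.degrees(np.arctan2(-v[0][0],v[0][1])))
    yb=cv2.inRange(hsv,(15,120,80),(35,255,255))>0
    g=yb&(np.hypot(L[...,0]-p[0],L[...,1]-p[1])<28);g=np.argwhere(g)[:,::-1].astype(np.float32)
    Q=(ray(c,g,.079)[:,:2]-C)@R*1000;print("  disc circ",cv2.minEnclosingCircle(Q.astype(np.float32)))
m=(abs(L[...,0])<20)&(abs(L[...,1])<55)&(z>100)&(z<115);q=L[m];print("handle",cv2.minAreaRect(q.astype(np.float32)),np.median(z[m]))
E
```

```text
cover ((564.5714721679688, -7.709632873535156), (127.06033325195312, 201.7843475341797), 5.597922325134277)
lip ((566.5501708984375, -11.685676574707031), (178.91859436035156, 228.63455200195312), 5.797885417938232)
cover z med 0.07404392068925787
rim z 68.72785195816407
A 307 (-40.69559860229492, 81.03144836425781) (10.014608383178711, 29.941146850585938) 24.871232986450195 mean [-40.493431    80.90703561] medz 99.98712298358447 pca dir [ 0.43028828 -0.90269153] angle from y -154.5141433141718
  disc circ ((-40.44279098510742, 80.75299835205078), 12.45759391784668)
B 229 (0.8345146179199219, -82.60186004638672) (10.047273635864258, 29.868762969970703) 16.233373641967773 mean [  0.75007101 -81.4748806 ] medz 99.86082384691834 pca dir [ 0.28538556 -0.95841279] angle from y -163.4181032143145
  disc circ ((1.0292185544967651, -82.1905746459961), 12.409725189208984)
handle ((0.9691438674926758, -0.8976173400878906), (11.987323760986328, 85.09226989746094), 0.15887083113193512) 105.86461626653941
```

View pics/zAB.png

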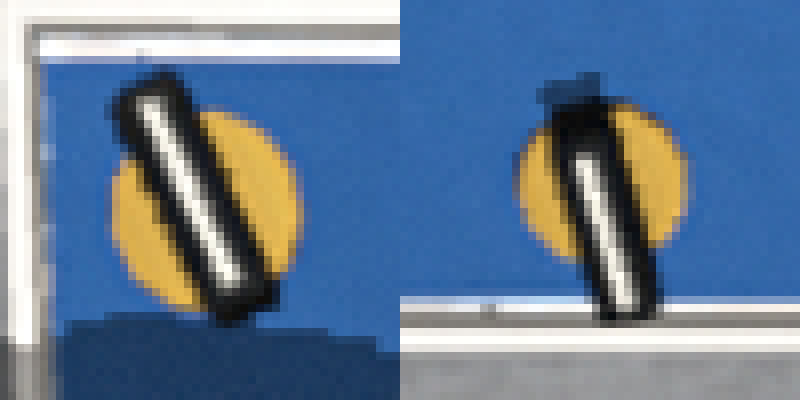

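```bash
cat >> h.py <<'E'
t0=np.radians(5.7);Rc=np.array([[np.cos(t0),-np.sin(t0)],[np.sin(t0),np.cos(t0)]])
Cm=np.array([.563,-.007]) # measurement frame
Cc=Cm+Rc@np.array([1.0,-.85])/1000   # cover/chassis centre
E
cat > s1.py <<'E'
from h import *
from workcell import manip,effector,optics,kin
import sys
def turn(p,j0,jt=1.56):
    w=Cm+Rc@(np.array(p)/1000)
    manip.goto([*w,.14],down(t0+j0))
    effector.move_gripper(.045)
    manip.move_linear([*w,.084],max_speed=.12)
    effector.move_gripper(0.0)
    s=manip.get_state();print("grip",s["grip_width"],s["position"],s["contact_force"],s["time_s"])
    q=np.array(s["qpos"]);q[6]+=jt-j0
    manip.movej(q)
    s=manip.get_state();print("turned",s["grip_width"],yaw_of(s["tcp_rot"])-t0,s["contact_force"],s["moment"])
    effector.move_gripper(.04)
    p=s["position"];manip.move_linear([p[0],p[1],.14],max_speed=.15)
    print(manip.get_state()["time_s"])
E
python3 - <<'E'
from s1 import *
np.set_printoptions(precision=3,suppress=True)
turn((-40.6,81),.435)
c=optics.capture("wrist"); cv2.imwrite("pics/w2.png",c["color"][:,:,::-1]); np.savez("w2.npz",**c)
E
```

```text
grip 0.008431036345713069 [0.515 0.07  0.085] [-0.465  0.604  6.042] 5.125
turned 0.00811855032038729 1.5585265360304954 [ 0.081 -0.19   1.278] [-0.006  0.057  0.091]
7.0917
```

View pics/w2.png

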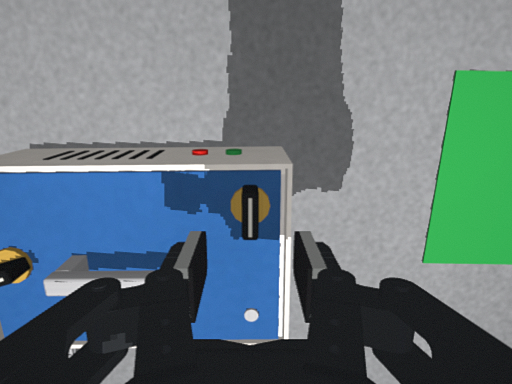

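Wing A at (250,210) now lies along the cover's x, so its joint is at about 1.56. Screw B is next.

```bash
python3 - <<'E'
from s1 import *
np.set_printoptions(precision=3,suppress=True)
turn((.8,-82.3),.288)
c=optics.capture("wrist"); cv2.imwrite("pics/w3.png",c["color"][:,:,::-1]); np.savez("w3.npz",**c)
E
```

```text
grip 0.008279147617674704 [ 0.573 -0.089  0.085] [-1.898  1.032  5.785] 9.2083
turned 0.008428891357117376 1.5582012694720135 [-0.8   -1.686  1.938] [-0.504  0.448  0.049]
11.2917
```

View pics/w3.png

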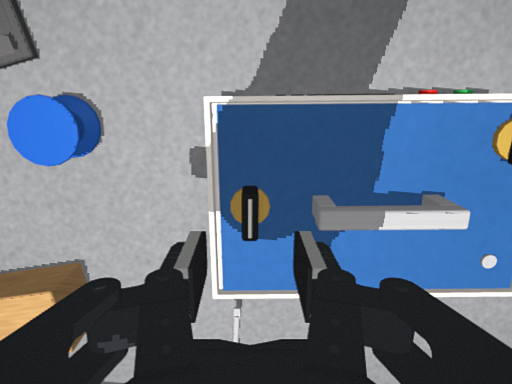

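Wing B at (250,212) is turned as well. Now the cover.

```bash
python3 - <<'E'
from s1 import *
np.set_printoptions(precision=3,suppress=True)
manip.goto([*Cc,.14],down(t0))
effector.move_gripper(.045)
manip.move_linear([*Cc,.083],max_speed=.12)
effector.move_gripper(0.0)
s=manip.get_state();print("grip",s["grip_width"],s["position"],s["contact_force"],s["time_s"]);zg=s["position"][2]
f0=s["contact_force"]
manip.move_linear([*Cc,.10],max_speed=.06)
s=manip.get_state();print("lift",s["grip_width"],s["contact_force"]-f0,s["moment"])
manip.move_linear([*Cc,.17],max_speed=.15)
s=manip.get_state();print("lift",s["grip_width"],s["position"],s["contact_force"]-f0,s["moment"],s["time_s"])
c=optics.capture("scene"); cv2.imwrite("pics/s4.png",c["color"][:,:,::-1])
open("zg.txt","w").write(str(zg))
E
```

```text
grip 0.010608261380479449 [ 0.565 -0.008  0.084] [ 0.006 -0.228  5.457] 13.9583
lift 0.010989698078760808 [-0.033  0.575 -9.765] [ 0.015 -0.024 -0.03 ]
lift 0.011007558210670957 [ 0.563 -0.007  0.169] [ -0.325   0.555 -10.307] [0.026 0.025 0.029] 15.0083
```

View pics/s4.png

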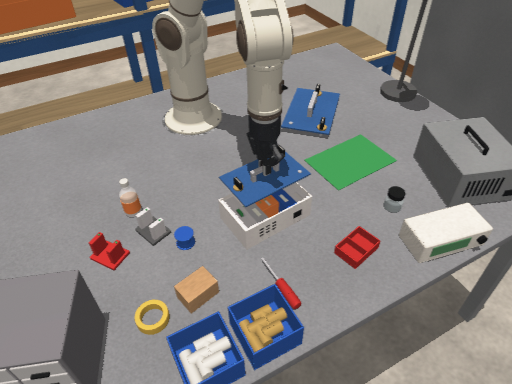

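The cover is lifted off and level, with the gripper at (265,165). I'll carry it to the mat.

```bash
python3 - <<'E'
from s1 import *
np.set_printoptions(precision=3,suppress=True)
M=[.487,.355];q=down(np.radians(4.1))
manip.goto([*M,.15],q)
s=manip.get_state();print(s["position"],s["contact_force"],s["time_s"])
manip.move_linear([*M,.045],max_speed=.12)
h=manip.move_linear([*M,.022],max_speed=.03,contact_N=3)
s=manip.get_state();print(h,s["position"],s["contact_force"],s["time_s"])
c=optics.capture("scene"); cv2.imwrite("pics/s5.png",c["color"][170-60:230,240:440,::-1])
E
```

```text
[0.488 0.353 0.15 ] [-0.29  -1.081 -3.775] 16.45
True [0.487 0.355 0.03 ] [-1.268 -0.157  7.231] 18.025
```

View pics/s5.png

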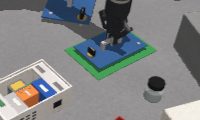

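```bash
python3 - <<'E'
from s1 import *
np.set_printoptions(precision=3,suppress=True)
effector.move_gripper(.045)
s=manip.get_state();p=s["position"]
manip.move_linear([p[0],p[1],.13],max_speed=.15)
V=Cc+Rc@np.array([.03,0])
manip.goto([*V,.25],down(t0+np.pi/2))
c=optics.capture("wrist"); cv2.imwrite("pics/w6.png",c["color"][:,:,::-1]); np.savez("w6.npz",**c)
c=optics.capture("scene"); cv2.imwrite("pics/s6.png",c["color"][:,:,::-1]); np.savez("s6.npz",**c)
s=manip.get_state();print(s["position"],s["qpos"],s["time_s"])
E
```

```text
[ 0.594 -0.004  0.249] [-0.349  0.367  0.398  1.701 -0.156  1.106  1.767] 21.2083
```

View pics/w6.png

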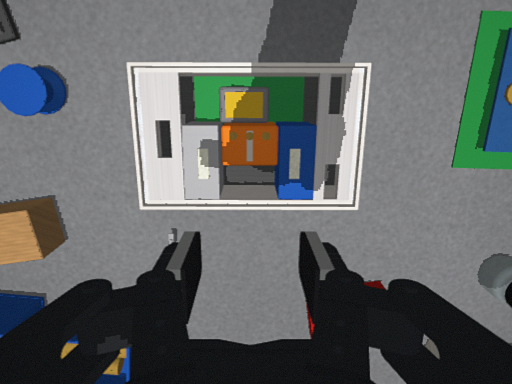

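View pics/s6.png

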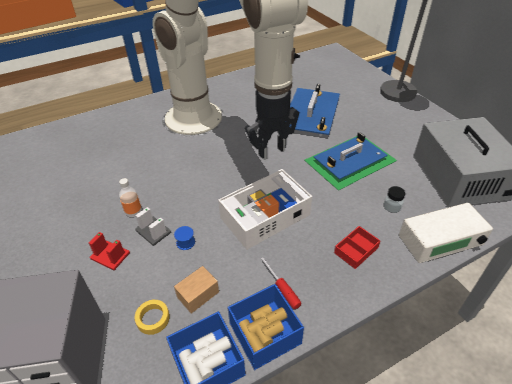

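The cover lies centred on the mat (scene view, about (348,158)). Inside the housing, the block is at (244,103) and the module at (249,145) in the wrist view.

```bash
python3 - <<'E'
from h import *
c=np.load("w6.npz");w=cloud(c);im=c["color"];hsv=cv2.cvtColor(im,cv2.COLOR_RGB2HSV)
L=(w[...,:2]-Cc)@Rc*1000;z=w[...,2]*1000
near=(abs(L[...,0])<75)&(abs(L[...,1])<115)
orange=(cv2.inRange(hsv,(5,150,60),(14,255,255))>0)&near&(z>58)
print("module",cv2.minAreaRect(L[orange].astype(np.float32)),np.median(z[orange]))
yel=(cv2.inRange(hsv,(18,130,60),(30,255,255))>0)&near
print("yellow",cv2.minAreaRect(L[yel].astype(np.float32)),np.median(z[yel]))
bl=(L[...,0]>-60)&(L[...,0]<-14)&(abs(L[...,1])<40)&(z>56)&(z<70)
print("block",cv2.minAreaRect(L[bl].astype(np.float32)),bl.sum(),np.median(z[bl]))
lip=near&(z>73)&(z<80)&(hsv[...,1]<60);l=L[lip];print("lip",cv2.minAreaRect(l.astype(np.float32)),np.median(z[lip]))
# cover check on mat
c=np.load("s6.npz");w=cloud(c);hsv=cv2.cvtColor(c["color"],cv2.COLOR_RGB2HSV)
b=(cv2.inRange(hsv,(100,130,40),(125,255,255))>0)&(np.hypot(w[...,0]-.487,w[...,1]-.355)<.13)
print("cover",cv2.minAreaRect((w[b][:,:2]*1000).astype(np.float32)),np.median(w[b][:,2]))
# cradle in w1/top
for n in ("top0","s6"):
    c=np.load(n+".npz");w=cloud(c)
    m=(np.hypot(w[...,0]-.462,w[...,1]+.312)<.05)&(w[...,2]>.05)&(w[...,2]<.075)
    q=(w[m][:,:2]*1000).astype(np.float32);print(n,"cheeks",m.sum(),cv2.minAreaRect(q),np.median(w[m][:,2]))
E
```

```text
module ((7.469538688659668, 0.3380889892578125), (40.19274139404297, 55.57172393798828), 0.016813544556498528) 64.95750407979533
yellow ((0.9944076538085938, -11.161468505859375), (54.85354232788086, 99.94163513183594), 67.712890625) 62.6581551734927
block ((-31.53244400024414, -5.345409393310547), (32.88444137573242, 48.07169723510742), 0.057419247925281525) 1775 62.215529100986615
lip ((0.5863189697265625, -0.7396240234375), (218.8072052001953, 139.0398406982422), 89.87847900390625) 75.93669129617535
cover ((484.91064453125, 351.58807373046875), (132.72047424316406, 207.76864624023438), 5.203444957733154) 0.021543965312791735
top0 cheeks 71 ((461.6069641113281, -308.93170166015625), (69.72134399414062, 39.13499450683594), 19.844322204589844) 0.06108422903398237
s6 cheeks 193 ((461.192138671875, -309.57135009765625), (73.99028015136719, 41.73274612426758), 20.367570877075195) 0.05986554366309618
```

```bash
python3 - <<'E'
from s1 import *
np.set_printoptions(precision=3,suppress=True)
B=Cc+Rc@np.array([-.0315,-.0053]);q=down(t0+np.pi/2)
effector.move_gripper(.068)
manip.goto([*B,.13],q)
h=manip.move_linear([*B,.029],max_speed=.10,contact_N=8)
s=manip.get_state();print(h,s["position"],s["contact_force"],s["time_s"])
if h: raise SystemExit
effector.move_gripper(0.0)
s=manip.get_state();print("grip",s["grip_width"],s["position"],s["contact_force"],s["time_s"])
if s["grip_width"]<.04: raise SystemExit
x,y,z0=s["position"]
manip.move_linear([*B,.13],max_speed=.12)
s=manip.get_state();print("up",s["grip_width"],s["contact_force"])
P=Cc+Rc@np.array([-.14,-.005]);print(P)
manip.goto([*P,.10],q)
manip.move_linear([*P,z0+.002],max_speed=.12)
h=manip.move_linear([*P,z0-.016],max_speed=.03,contact_N=3)
s=manip.get_state();print(h,s["position"],z0,s["contact_force"],s["time_s"])
c=optics.capture("scene"); cv2.imwrite("pics/s7.png",c["color"][:,:,::-1])
E
```

```text
False [ 0.534 -0.016  0.03 ] [0.765 0.026 0.409] 23.3167
grip 0.04695681751402729 [ 0.534 -0.016  0.03 ] [-1.02  -0.308  6.604] 23.6333
up 0.046957319846058616 [-0.684  0.869 -2.906]
[ 0.425 -0.027]
True [ 0.426 -0.026  0.02 ] 0.029920044405237444 [0.018 0.67  6.557] 26.3333
```

View pics/s7.png

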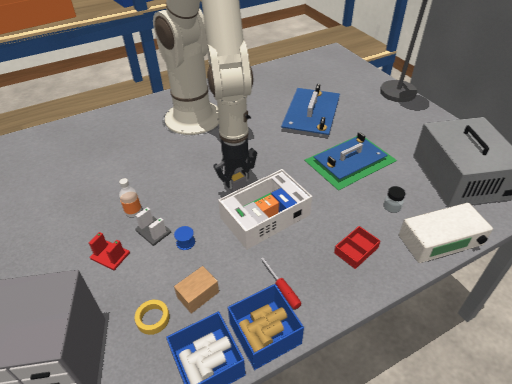

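```bash
python3 - <<'E'
from s1 import *
np.set_printoptions(precision=3,suppress=True)
effector.move_gripper(.068)
s=manip.get_state();p=s["position"]
manip.move_linear([p[0],p[1],.12],max_speed=.15)
manip.goto([.53,-.28,.25],down(t0+np.pi/2))
c=optics.capture("wrist"); cv2.imwrite("pics/w8.png",c["color"][:,:,::-1]); np.savez("w8.npz",**c)
c=optics.capture("scene"); cv2.imwrite("pics/s8.png",c["color"][:,:,::-1]); np.savez("s8.npz",**c)
s=manip.get_state();print(s["position"],s["qpos"],s["time_s"])
c=np.load("w8.npz");w=cloud(c)
d=np.hypot(w[...,0]-.461,w[...,1]+.309)
m=(d<.055)&(w[...,2]>.054)&(w[...,2]<.066)
q=(w[m][:,:2]*1000).astype(np.float32);print("cheeks",m.sum(),cv2.minAreaRect(q),np.median(w[m][:,2]))
n,lab=cv2.connectedComponents(m.astype(np.uint8))
for i in range(1,n):
    k=lab==i
    if k.sum()>30: print(k.sum(),cv2.minAreaRect((w[k][:,:2]*1000).astype(np.float32)))
m=(d<.06)&(w[...,2]>.006)&(w[...,2]<.014)
print("base",m.sum(),cv2.minAreaRect((w[m][:,:2]*1000).astype(np.float32)))
c=np.load("s8.npz");w=cloud(c)
m=(np.hypot(w[...,0]-.425,w[...,1]+.027)<.05)&(w[...,2]>.046)&(w[...,2]<.06)
print("block",m.sum(),cv2.minAreaRect((w[m][:,:2]*1000).astype(np.float32)),np.median(w[m][:,2]))
E
```

```text
[ 0.53  -0.278  0.249] [ 0.033  0.394  0.527  1.692 -0.218  1.116  2.297] 28.8083
cheeks 1136 ((461.3362121582031, -308.12823486328125), (70.22228240966797, 40.093318939208984), 19.46212387084961) 0.06008558530578481
612 ((434.0256042480469, -317.734130859375), (12.297737121582031, 39.98809814453125), 19.34227180480957)
524 ((488.68768310546875, -298.4662170410156), (12.058914184570312, 40.044334411621094), 19.747669219970703)
base 3134 ((461.2780456542969, -308.115478515625), (81.99605560302734, 64.1449203491211), 19.671571731567383)
block 152 ((425.66162109375, -29.0960636138916), (36.05462646484375, 49.235599517822266), 8.186446189880371) 0.053278005085885455
```

View pics/w8.png

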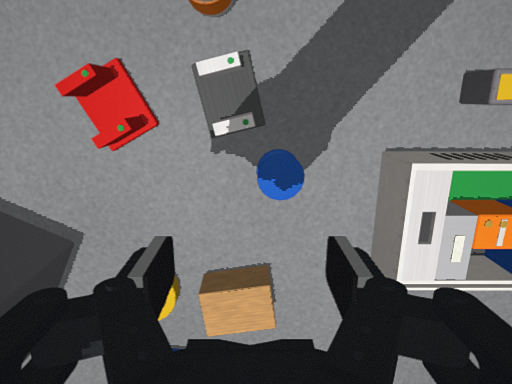

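View pics/s8.png

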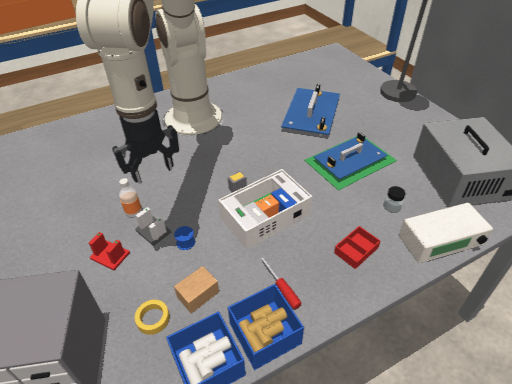

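The block stands upright on the bench (scene view, (237,182)). The wrist view shows the cradle at (229,93), which puts it at (0.461, -0.308) turned 19.6°. Next the module: take it out and set it down for the grip change.

```bash
cat >> h.py <<'E'
K=np.array([.4613,-.3081]);tk=np.radians(19.6)   # cradle
G=np.array([.44,-.165])                        # regrip spot
E
python3 - <<'E'
from s1 import *
np.set_printoptions(precision=3,suppress=True)
for nm,p,y in (("G",G,tk),("G-",G,tk-np.pi/2),("K",K,tk-np.pi/2)):
    print(nm,kin.inverse_kinematics([*p,.04],down(y)),kin.inverse_kinematics([*p,.12],down(y)))
M=Cc+Rc@np.array([.0073,.0002]);q=down(t0)
effector.move_gripper(.060)
manip.goto([*M,.14],q)
h=manip.move_linear([*M,.032],max_speed=.09,contact_N=8)
s=manip.get_state();print(h,s["position"],s["contact_force"],s["grip_width"],s["time_s"])
if h: raise SystemExit
effector.move_gripper(0.0)
s=manip.get_state();print("grip",s["grip_width"],s["position"],s["contact_force"],s["time_s"])
if s["grip_width"]<.035: raise SystemExit
manip.move_linear([*M,.06],max_speed=.06)
s=manip.get_state();print("up",s["grip_width"],s["contact_force"])
manip.move_linear([*M,.15],max_speed=.15)
s=manip.get_state();print("up",s["grip_width"],s["contact_force"],s["time_s"])
E
```

```text
G [-0.216  0.539  0.628  2.151 -0.551  0.613  1.149] [-0.318  0.387  0.738  2.117 -0.374  0.768  1.   ]
G- [-0.447  0.678  0.944  2.157 -0.851  0.741 -0.155] [-0.566  0.536  1.088  2.123 -0.64   0.859 -0.319]
K [-0.167  0.814  0.965  1.953 -0.892  0.875  0.056] [-0.236  0.698  1.066  1.922 -0.743  0.982 -0.047]
False [ 0.572 -0.007  0.033] [ 0.344 -0.482  0.228] 0.06047511228241313 32.0333
grip 0.039487734135006655 [ 0.572 -0.007  0.033] [-0.039  1.266  5.273] 32.3417
up 0.03900841243415054 [-0.248  0.216 -2.642]
up 0.03927064195838918 [-0.807  0.057 -2.096] 33.7083
```

```bash
python3 - <<'E'
from s1 import *
np.set_printoptions(precision=3,suppress=True)
q=down(tk)
manip.goto([*G,.11],q)
manip.move_linear([*G,.028],max_speed=.12)
h=manip.move_linear([*G,.014],max_speed=.03,contact_N=3)
s=manip.get_state();print(h,s["position"],s["contact_force"],s["time_s"])
effector.move_gripper(.066)
manip.move_linear([*G,.13],max_speed=.15)
effector.move_gripper(.074)
# view pose: yaw tk-90, camera at tool +x = ?
R=Ro.from_quat(down(tk-np.pi/2)).as_matrix();V=G-R[:2,0]*.06
manip.goto([*V,.20],down(tk-np.pi/2))
c=optics.capture("wrist"); cv2.imwrite("pics/w9.png",c["color"][:,:,::-1]); np.savez("w9.npz",**c)
w=cloud(c);m=(np.hypot(w[...,0]-G[0],w[...,1]-G[1])<.06)&(w[...,2]>.05)&(w[...,2]<.062)
print("module",m.sum(),cv2.minAreaRect((w[m][:,:2]*1000).astype(np.float32)),np.median(w[m][:,2]))
s=manip.get_state();print(s["position"],s["qpos"],s["time_s"])
E
```

```text
True [ 0.441 -0.165  0.023] [-1.309  0.837  7.458] 35.7167
module 3213 ((440.16363525390625, -164.85125732421875), (39.45163345336914, 55.99880599975586), 19.6977481842041) 0.05502586968819039
[ 0.384 -0.185  0.2  ] [-0.758  0.282  1.319  2.154 -0.339  0.943 -0.473] 38.575
```

View pics/w9.png

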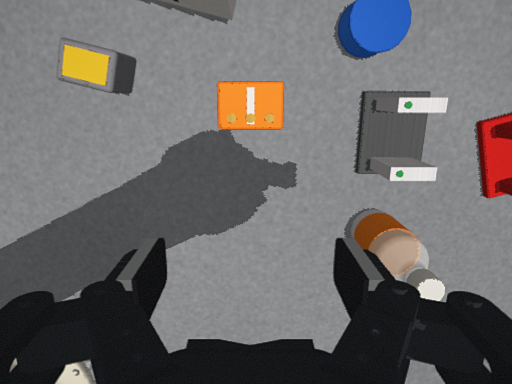

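The module stands at (251,105) in the wrist view, which is (0.440, -0.165) turned 19.7°. I'll regrip it across y and insert it.

```bash
python3 - <<'E'
from s1 import *
np.set_printoptions(precision=3,suppress=True)
q=down(tk-np.pi/2);g=[.4402,-.1649]
manip.goto([*g,.11],q)
h=manip.move_linear([*g,.026],max_speed=.12,contact_N=8)
if h: raise SystemExit(str(manip.get_state()))
effector.move_gripper(0.)
s=manip.get_state();print("grip",s["grip_width"],s["position"],s["contact_force"],s["time_s"])
if s["grip_width"]<.05: raise SystemExit
z0=s["position"][2]
manip.move_linear([*g,.14],max_speed=.15)
manip.goto([*K,.14],q)
s=manip.get_state();print(s["position"],yaw_of(s["tcp_rot"])-tk+np.pi/2)
manip.move_linear([*K,z0+.054],max_speed=.12)
c=optics.capture("scene"); cv2.imwrite("pics/s10.png",cv2.resize(c["color"][160:270,60:230,::-1],None,fx=4,fy=4,interpolation=cv2.INTER_CUBIC))
h=manip.move_linear([*K,z0+.014],max_speed=.05,contact_N=6)
s=manip.get_state();print(h,s["position"],z0,s["contact_force"],s["time_s"])
if not h:
    h=manip.move_linear([*K,z0+.002],max_speed=.025,contact_N=3)
    s=manip.get_state();print(h,s["position"],z0,s["contact_force"],s["time_s"])
c=optics.capture("scene"); cv2.imwrite("pics/s11.png",cv2.resize(c["color"][160:270,60:230,::-1],None,fx=4,fy=4,interpolation=cv2.INTER_CUBIC))
E
```

```text
grip 0.05483560177628902 [ 0.441 -0.165  0.027] [-0.565  1.071  7.187] 40.2417
[ 0.46  -0.309  0.139] -0.002366218593305769
False [ 0.461 -0.308  0.041] 0.027084819601299624 [-0.412 -0.003 -1.641] 43.425
True [ 0.462 -0.308  0.037] 0.027084819601299624 [0.232 1.205 6.072] 43.7417
```

View pics/s11.png

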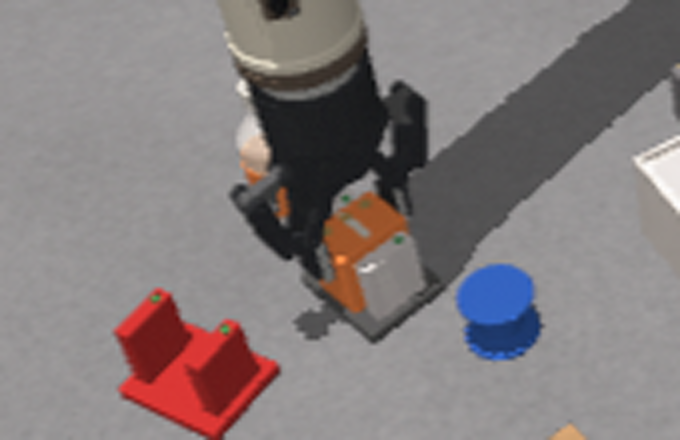

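The tool stopped exactly 10 mm above its bench height, so the module is on the cradle base. I'll release, retreat and check.

```bash
python3 - <<'E'
from s1 import *
np.set_printoptions(precision=3,suppress=True)
effector.move_gripper(.076)
s=manip.get_state();p=s["position"]
manip.move_linear([p[0],p[1],.14],max_speed=.12)
manip.goto([.53,-.25,.28],down(t0))
manip.dwell(.3)
for n in ("wrist","scene","top"):
    c=optics.capture(n); cv2.imwrite(f"pics/{n}12.png",c["color"][:,:,::-1]); np.savez(f"{n}12.npz",**c)
    w=cloud(c);hsv=cv2.cvtColor(c["color"],cv2.COLOR_RGB2HSV)
    o=(cv2.inRange(hsv,(5,150,60),(14,255,255))>0)&(np.hypot(w[...,0]-K[0],w[...,1]-K[1])<.05)&(w[...,2]>.058)
    if o.sum()>20:
        r=cv2.minAreaRect((w[o][:,:2]*1000).astype(np.float32));a=np.array(r[0])/1000-K
        print(n,"module",r,np.median(w[o][:,2]),"in cradle mm",1000*(a@np.array([[np.cos(tk),-np.sin(tk)],[np.sin(tk),np.cos(tk)]])))
s=manip.get_state();print(s["position"],s["contact_force"],s["time_s"])
E
```

```text
wrist module ((461.39178466796875, -307.887451171875), (39.84198760986328, 56.05577850341797), 19.365055084228516) 0.06474207248802688 in cradle mm [0.158 0.169]
scene module ((463.37713623046875, -310.53143310546875), (39.44448471069336, 54.72293472290039), 19.754108428955078) 0.06600261558849461 in cradle mm [ 1.141 -2.987]
[ 0.53 -0.25  0.28] [ 0.226 -0.368 -0.741] 46.475
```

View pics/wrist12.png

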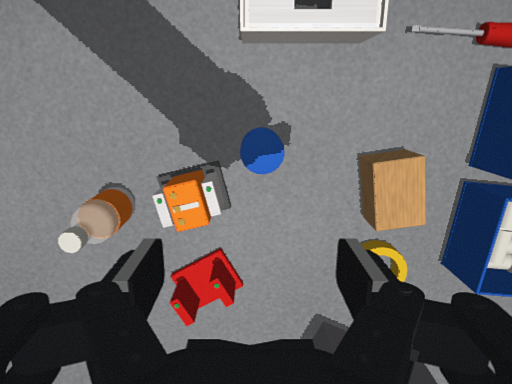

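View pics/scene12.png

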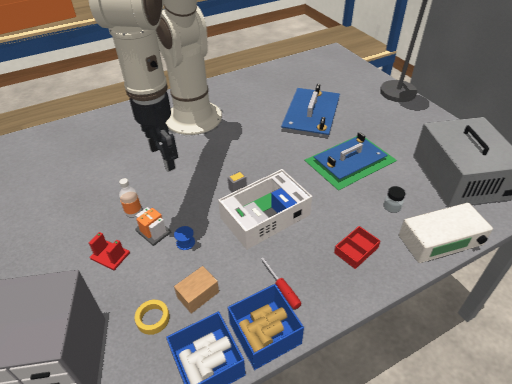

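The module sits in the slot (wrist view, (187,205)) with its top at 65 mm, which means fully down. The cover is on the mat, the block is upright, and the other things look unmoved. Handing in.

```bash
python3 -c "
from workcell import manip
print(manip.close_job(), manip.get_state()['time_s'])"
```

```text
the job is handed in; nothing more can be done
the job is handed in; nothing more can be done
```

I finished the job and handed it in at about 46.5 s of the 72 s allowed; the system gives no verdict.

- **Screws:** I turned both thumbscrews to about 1.56 rad with the cover still on. They started already partly turned, at about 0.43 rad (A) and 0.29 rad (B).
- **Cover:** It lies handle up on the mat, about 4 mm from the mat's centre. The tool height at touchdown puts its underside at about 16 mm.
- **Block:** It stands upright on the bench in front of the housing, about 140 mm from the housing's centre.
- **Module:** I set it down on the bench, changed the grip to its y faces and lowered it into the cradle slot. In the last wrist picture it is within 0.2 mm of the slot's centre and 0.3° of its direction. Its top is at 65 mm, so it is fully down.

**Disagreements and gaps:**
- The scene camera put the module 1.1 mm across and 3.0 mm along off centre. That is within tolerance and close to that camera's accuracy, so I relied on the wrist picture.
- The top camera gave no usable reading of the module at the end.
- The bystanders look unmoved in the pictures, but I did not measure them.

No check failed.

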